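# Load a sample plate and unlatch the cassette

### The job

Take just the top plate off the stack of sample plates and lay it (do not drop it) flat in the white cassette, which is latched in its dock, then let go of the plate. Then pinch the cassette's two side catches together so that they come free of the dock, and lift the cassette with the plate in it, level, to about 15 cm above the bench. Finish there, still holding the cassette by its pinched catches; leave the other plates on their stack and everything else on the bench alone.

Things in the scene. Friction and masses are not known exactly. Their poses are not given: they have to be found in the camera images.
- plate1: the TOP plate of the stack: bare aluminium sample plate 56 (its x) x 32 (its y) x 8 mm thick, about 40 g, dark disc on its top; origin at the centre of its underside, z up. At the start its underside is 36 mm above the bench. Grip it from above by its short ends (56 mm apart, fingers closing along its x), by the upper 5 mm of the edge, so that the next plate stays behind
- plate2: second plate of the stack, same as the top plate; stays on the stack. The plates lie loose on one another, each turned up to about 3 degrees from the stack's heading
- plate3: third plate of the stack, same as the top plate; stays on the stack. The plates lie loose on one another, each turned up to about 3 degrees from the stack's heading
- plate4: bottom plate of the stack, same as the top plate; stays on the stack. The plates lie loose on one another, each turned up to about 3 degrees from the stack's heading
- stack: grey block 78 x 52 x 12 mm fixed on the bench under the stack of four plates; origin at the centre of its underside. It stands left or right of the robot's middle, the dock on the other side
- dock: grey loading dock fixed on the bench: base 100 (x) x 108 (y) x 8 mm, origin at the centre of its underside. Amid each y side stands a steel hook, 30 mm wide in x, at |y| = 43 to 49 mm, with a lip reaching in to |y| = 34 mm; lip top 25 mm, underside 20 mm above the bench. Guides up to 14 mm above the bench locate the cassette with 1.5 mm play
- cassette: white cassette on the dock (underside 8 mm above the bench, same heading), about 250 g; origin at the centre of its underside, z up. Open-topped tray for one plate lying along its x. Side walls along x 12 mm high, rising to 40 mm for |x| < 14 mm, outer faces |y| = 20.5 mm. It cannot rise from the dock until both catches are pressed in; held by the pinched catches it lifts straight up
- pocket (a point): centre of the cassette's pocket floor, 5 mm above the cassette's origin: a seated plate has its underside here, its x along the cassette's x. Pocket 62 (x) x 36 (y) mm. The x ends are open over the middle 29 mm (|y| < 14.5 mm), also below the floor level, so fingers that hold a plate by its short ends fit down there, 5 mm below this point
- left_pad (a point): middle of the ribbed outer face of the +y catch, an aluminium upright tab 22 mm wide (x), 4 mm thick, from 4 to 52 mm above the cassette's origin; this point is at y = 32 mm, 39 mm above the origin, and moves in with the catch. A lug at the tab's foot sits under the dock lip. Pinch both tabs from above, fingers closing along the cassette's y, tips 20 to 30 mm above the origin
- right_pad (a point): the same point on the -y catch, at y = -32 mm when sprung out. The two outer faces are 64 mm apart sprung out and 50 mm apart fully pressed
- catch_left (a joint): how far the +y catch is pressed in towards the cassette's middle: 0 sprung out (latched), 0.007 m fully in against its stop; free of the dock lip from about 0.005; spring 3 N at rest, 7 N fully in
- catch_right (a joint): the same for the -y catch
- screwdriver: bystander: yellow-handled screwdriver lying flat, 150 mm long, about 30 mm high; leave it alone
- dish: bystander: small white ceramic bowl, 56 mm across, 16 mm high; leave it alone
- water_bottle: bystander: upright clear drinking bottle with green band, 64 mm diameter, 200 mm high; leave it alone
- jar: bystander: upright amber glass jar with black cap, 52 mm diameter, 70 mm high; leave it alone
- mouse: bystander: black computer mouse, 105 x 60 x 22; leave it alone
- meter: bystander: flat white hand-held meter, 130 x 70 x 16; leave it alone
- mortar: bystander: white ceramic mortar, 72 mm across, 40 mm high; leave it alone
There are look-alikes about, which are no part of the job. What is shaped like the cassette but brown is not meant. What is shaped like the plate1 but turquoise is not meant.

How it is judged (in metres and radians):
On the way, in this order (a step that is already met when the one before it is completed fails the run):
1. the top plate is picked off the stack, and only that one (z of plate1 in the frame of plate2 above 0.012 m and contact force between the fingers and plate1 above 0.5 N and distance of each of plate2, plate3, plate4 from where it was at the start of the episode below 0.02 m), for 0.1 s.
2. the plate lies flat on the cassette's floor, let go, with the cassette still latched in the dock (x of plate1 in the frame of cassette between -0.005 and 0.005 m and y of plate1 in the frame of cassette between -0.004 and 0.004 m and z of plate1 in the frame of cassette between 0.003 and 0.0075 m and angle between the z axis of plate1 and the z axis of cassette, either way round below 0.12 rad and contact force between the fingers and plate1 below 0.05 N and height (world z) of cassette below 0.02 m), for 0.2 s.
At the end, for the whole second after the job is handed in: Top plate flat in the cassette pocket (within 5 mm along, 4 mm across); cassette held by the fingers (over 3 N), both catches in over 5.5 mm, underside over 10 cm up, within 0.2 rad of level, still (under 0.03 m/s), off the dock; other plates moved under 20 mm (x of plate1 in the frame of cassette between -0.005 and 0.005 m and y of plate1 in the frame of cassette between -0.004 and 0.004 m and z of plate1 in the frame of cassette between 0.003 and 0.0075 m and angle between the z axis of plate1 and the z axis of cassette, either way round below 0.12 rad and height (world z) of cassette above 0.1 m and angle between cassette's own z axis and vertical below 0.2 rad and value of joint each of catch_left, catch_right above 0.0055 m and contact force between the fingers and cassette above 3 N and contact force between cassette and dock below 0.05 N and linear speed of cassette below 0.03 m/s and distance of each of plate2, plate3, plate4 from where it was at the start of the episode below 0.02 m); the arm keeps its last pose, push and grip.
It fails at once if a bystander is disturbed (moved more than 30 mm) (distance of any of screwdriver, dish, water_bottle, jar, mouse, meter, mortar from where it was at the start of the episode above 0.03 m).
It fails at once if the plate is dropped (falls freely by more than about 2 cm) (linear speed of plate1 above 0.45 m/s and contact force between the fingers and plate1 below 0.01 N and distance between plate1 and cassette above 0.03 m and distance of plate1 from where it was at the start of the episode above 0.02 m).
It fails at once if the plate is dropped into the cassette from more than about 2 cm (linear speed of plate1 above 0.45 m/s and contact force between the fingers and plate1 below 0.01 N and z of plate1 in the frame of cassette above 0.015 m and distance between plate1 and cassette below 0.04 m).
It also fails if it takes over 53 s, if anything falls off the work surface, if the arm or the gripper's body presses on something with over 40 N, if the wrist force passes 120 N, or if a joint passes its speed limit or range.

### The arm

A 7-joint arm with a two-finger parallel gripper is mounted at the origin on the work surface. World frame = base frame: x ahead of the robot, y to its left, z up, the work surface at z = 0. Lengths are in mm, angles in rad, forces in N, time in s.
With the tool pointing down it reaches from about 350 to 900 mm from the base axis. Payload 19.9 kg.
Tool frame: the origin (TCP) lies at the very end of the fingers, on their centre line; the grasp point (between the pads) lies 19 mm behind it; z points along the fingers, y is the line along which they close (so a half turn about z gives the same grasp; the last joint's range is limited). The gripper opens to 85 mm and grips with 20 to 120 N. Pads are 22 mm wide; open, the fingers measure 114 mm over their backs; the gripper's body (76 mm by 85 mm) begins 54 mm behind the grasp point. The pads swing forward as they close: fully open they stand 13 mm farther back than shut.
Start: joints at [1.236, 0.417, -0.01, 1.614, 0.005, 1.111, -0.053], TCP at [180.99, -598.201, 231.26] pointing down, gripper open.
Joint ranges: [-2.81, 2.81], [-0.39, 2.02], [-1.27, 1.25], [0.06, 2.57], [-1.19, 4.33], [0.19, 2], [-2.82, 2.82]. Speed limits (rad/s): [1.89, 1.89, 2.39, 2.39, 3.01, 3.01, 3.01].

### API

Orientations are given as [roll, pitch, yaw] about the fixed x, y, z axes, in that order (R = Rz(yaw) Ry(pitch) Rx(roll)).
In Python, from cell import observe, get_image, camera_model, hand_in, trace, mark_of gives the robot as it stands.
- The arm moves only by the tool play_rows, never from a script. Its argument "moves" is a list of rows, each a list of 3 entries, a list of its own where there are three numbers: the shift along the tool's x, y, z in m, then the turn, a rotation vector about the tool's x, y, z in degrees, then the closure, from -1 (fully open) to 1 (shut). A call has 1 to 20 rows; each row shifts and turns the commanded pose from where the row before left it, along the tool's axes as they then stand; what a row does not reach is not made up. A row lasts 1/8 s, in which the tool goes at most 62.5 mm and 10.7 degrees, less where a joint would pass 70% of its speed; a pose out of reach is approached as far as the arm can. A call is refused whole if a number of a shift passes 0.0625 or a number of a turn 10.7, either way. A call with a gripper value outside its range is refused whole. The fingers move at their own pace and stop on an object; "force" is the grip in N (left out, the last holds). Time passes only in rows, so rows that do not move let the fingers close. It gives the time, the measured TCP pose, the force, the opening and the grip force at its end, in the units of the state.
- observe(): the state, without advancing time (a new reading comes with each control period).
- get_image(name): name is "scene" or "top"; returns the picture (384x512x3 uint8, red, green, blue); there is no depth.
- camera_model(name): a dict with "vertical_fov" (degrees; the focal length in pixels is half the picture's height over the tangent of half this angle, whatever the lens; pixels are square), "cx", "cy" (the principal point, pixels), "R" (3x3) and "t" (3): a world point X has camera coordinates R X + t. Camera axes: x right, y down, z forward; pixel columns grow to the right and rows downward; lengths in mm; the calibration is good to about 2 mm. A picture is of the moment at which its call begins. camera_model takes no time and is no camera call.
- hand_in(): hands the job in; it is judged then, once.
Trained networks look in the newest picture that a camera, given by its name, has taken for a name from the list of things; names that differ only in an ending like _2 or _b are one class to them, and where a whole thing is asked for, a point or a joint stands for the part that bears it (a point fixed in the world has none). Each returns a list of dicts, best first, with "p" (0 to 1); they miss things now and then, are a little off and sometimes report something else, mostly with a low value. They report only what shows in the picture. A call takes as long as a camera call. They do not tell look-alikes from the thing itself.
- trace(camera, target): "region" (384x512 bool, what is visible of it) and "bbox" ([left, top, width, height] in pixels, round what is visible of it).
- mark_of(camera, target): "at" ([column, row] in pixels: a listed point, or the origin of a listed thing).
The state is a dict: "t": time; "qpos": joint angles; "dq": joint speeds; "joint_torque": joint torques, N m; "eef_pos": TCP position; "ee_rot": TCP orientation; "force": force on the tool from outside, world axes, zero at the start; "moment": the same for the moment, N m; "opening": opening from 0.0 (shut) to 1.0 (fully open); "grasp_force": force on a finger pad.
Only numpy, scipy, OpenCV 4.12 (cv2) and the standard library are available. Lean on these libraries where they do the work, as an engineer would, in place of code of your own. Each camera call takes 0.05 s, during which the arm holds its last target. There are 200 camera calls.

## Working session

There is one attempt and no reset: what is moved stays moved. The work goes in short steps, Python scripts to look and compute and a tool call to move; the robot and the scene stay as the last step left them, time stands still between calls to the robot, and variables do not carry over. Pictures are saved under pics/ and viewed, at most 10 in all, crops included, and the job is handed in when it is done.

Besides the shell and the picture viewer there is one more tool, called as name(argument=value, ...) on one line, values as JSON. play_rows: Moves the arm, as the interface text tells. Its arguments: {"type":"object","properties":{"moves":{"type":"array","items":{"type":"array"}},"force":{"type":"number"}},"required":["moves"]}

```bash
mkdir -p pics; ls; python3 - <<'E'
from cell import *
import cv2,numpy as np
s=observe();print(s)
for c in("scene","top"):
    im=get_image(c);cv2.imwrite(f"pics/{c}0.png",im[:,:,::-1]);m=camera_model(c);print(c,m)
    for n in("plate1","stack","dock","cassette","pocket","left_pad","right_pad"):
        try:
            print(n,[(np.round(d["at"],1).tolist(),round(d["p"],2)) for d in mark_of(c,n)],[(d["bbox"],round(d["p"],2)) for d in trace(c,n)] if n in("plate1","cassette") else "")
        except Exception as e:print(n,e)
E
```

```text
pics
{'t': 0.0, 'qpos': array([ 1.23550899,  0.41799355, -0.01030009,  1.61420221,  0.00472331,
        1.11070404, -0.05301786]), 'dq': array([-0.00242418, -0.00227259,  0.00012621,  0.00022457, -0.00036749,
        0.0002811 ,  0.00117808]), 'joint_torque': array([ 3.50008877e-04, -8.64452648e+01,  6.80418648e-01, -4.34905314e+01,
        1.93206029e-02,  7.47201877e-03,  4.23196889e-05]), 'eef_pos': array([ 180.86249008, -597.87742532,  230.63629086]), 'ee_rot': array([-3.14031389e+00,  1.16341292e-04,  2.93785614e-01]), 'force': array([-0.45488984, -0.49907623, -0.85185871]), 'moment': array([0.06756896, 0.03452103, 0.02714301]), 'grasp_force': 0.0, 'opening': 0.9992259863305819}
scene {'vertical_fov': 49.19113201561949, 'cx': 249.1765005805034, 'cy': 191.62550372651228, 'R': array([[-0.09210288,  0.9956111 , -0.01660098],
       [ 0.74856735,  0.05823591, -0.6604964 ],
       [-0.65663078, -0.07326058, -0.75064566]]), 't': array([  39.2648676 , -368.67706959, 1538.43200039])}
plate1 [([101.4, 238.7], 0.64), ([147.1, 219.0], 0.6), ([189.5, 207.5], 0.57), ([190.4, 210.3], 0.46), (
[... 668 characters left out ...]

       [-9.90923125e-01,  1.72714484e-02, -1.33315628e-01],
       [ 1.33344692e-01,  5.37094339e-04, -9.91069576e-01]]), 't': array([  -1.90534206,  551.82953221, 1427.93465772])}
plate1 [([294.0, 178.8], 0.69), ([320.8, 175.5], 0.51), ([155.3, 154.6], 0.18)] [([315.5, 171.7, 14.4, 6.5], 0.47)]
stack [([140.6, 241.7], 0.66), ([290.8, 182.8], 0.56)] 
dock [([208.7, 188.8], 0.88)] 
cassette [([225.9, 221.3], 0.72), ([201.4, 185.1], 0.5)] [([220.2, 211.8, 16.9, 19.3], 0.76), ([194.7, 176.7, 18.9, 14.3], 0.54), ([293.7, 131.7, 11.4, 17.2], 0.31)]
pocket [([229.7, 220.3], 0.7), ([206.8, 185.0], 0.53)] 
left_pad [([193.5, 182.1], 0.44), ([207.5, 187.4], 0.29)] 
right_pad [([236.1, 221.2], 0.54)]
```

```bash
python3 - <<'E'
import cv2,numpy as np
a=cv2.imread("pics/scene0.png");b=cv2.imread("pics/top0.png")
cv2.imwrite("pics/a.png",cv2.resize(a,(800,600),interpolation=cv2.INTER_CUBIC))
s=cv2.resize(a[150:260,150:350],(800,440),interpolation=cv2.INTER_CUBIC)
t=cv2.resize(b[120:260,170:350],(771,600),interpolation=cv2.INTER_CUBIC)
cv2.imwrite("pics/s1.png",s);cv2.imwrite("pics/t1.png",t)
E
```

```text
(no output)
```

View pics/a.png

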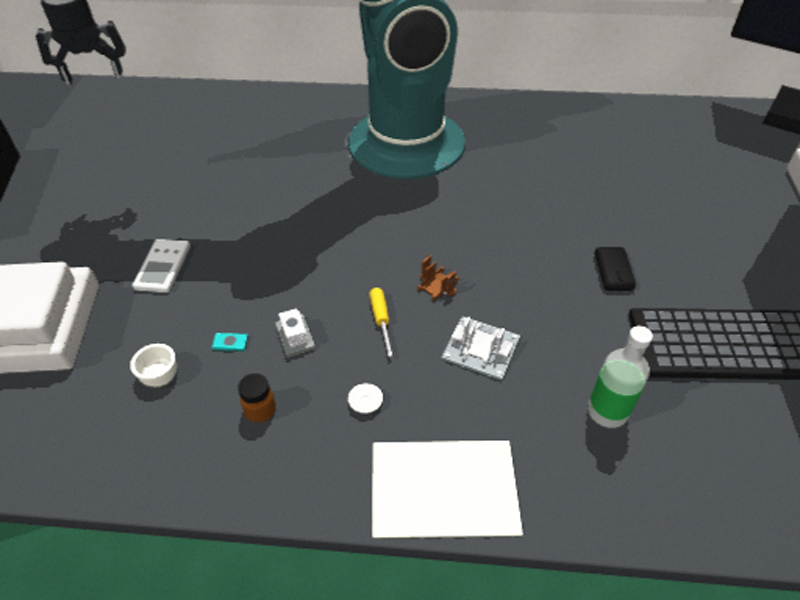

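View pics/s1.png

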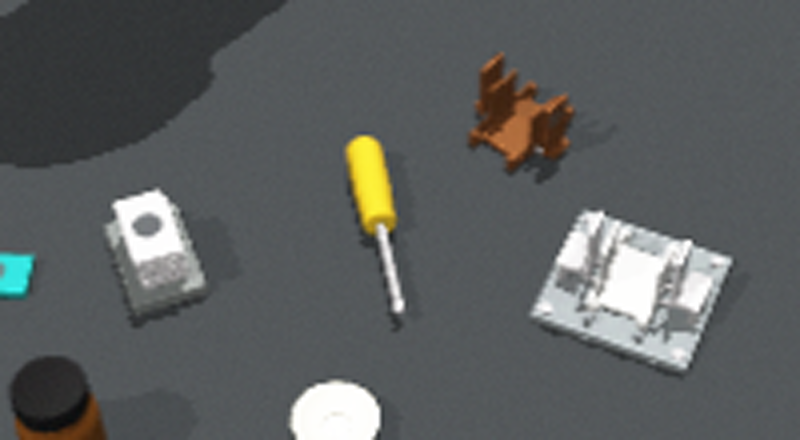

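View pics/t1.png

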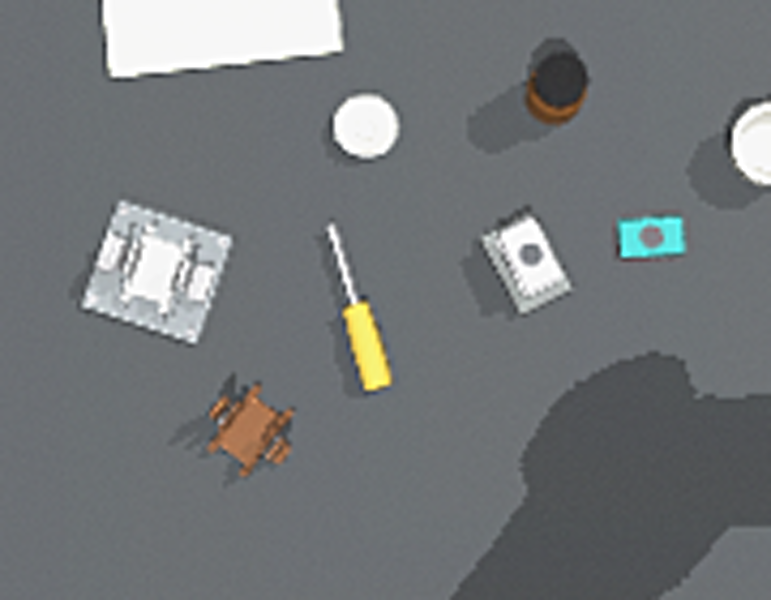

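Scene picture (column,row): the white-plated stack is at (187,207) and the white cassette in the grey dock at (307,220). The look-alikes are a turquoise plate at (147,219) and a brown cassette at (279,178). The bare aluminium stack on its grey block and the white cassette match the description. In the top view the plate disc is at (294,179) and the dock at (206,184). Next I fit outlines for precise poses.

```bash
cat > fit.py <<'E'
import cv2,numpy as np
from cell import *
from scipy.optimize import minimize
U=8
def proj(c,P):
    m=camera_model(c);f=192/np.tan(np.radians(m["vertical_fov"]/2))
    q=np.asarray(P)@np.array(m["R"]).T+m["t"];return q[:,:2]/q[:,2:]*f+[m["cx"],m["cy"]]
def box(p,sx,sy,z0,z1):
    x,y,a=p;c,s=np.cos(a),np.sin(a)
    return np.array([[x+c*u-s*v,y+s*u+c*v,z] for u in(-sx/2,sx/2) for v in(-sy/2,sy/2) for z in(z0,z1)])
def mask(im,roi,thr,up=None):
    x0,y0,x1,y1=roi;g=cv2.cvtColor(im,cv2.COLOR_RGB2GRAY)[y0:y1,x0:x1]
    g=cv2.resize(g,None,fx=U,fy=U,interpolation=cv2.INTER_CUBIC)
    cs,_=cv2.findContours((g>thr).astype(np.uint8),cv2.RETR_EXTERNAL,cv2.CHAIN_APPROX_NONE)
    k=max(cs,key=cv2.contourArea);o=np.zeros(g.shape,np.uint8);cv2.drawContours(o,[k],-1,1,-1);return o
def sil(c,boxes,roi,p):
    o=np.zeros(((roi[3]-roi[1])*U,(roi[2]-roi[0])*U),np.uint8)
    for b in boxes:
        q=(proj(c,box(p,*b))-[roi[0],roi[1]]+.5)*U-.5
        cv2.fillPoly(o,[np.round(cv2.convexHull(q.astype(np.float32))*16).astype(np.int32)],1,shift=4)
    return o
def fit(obs,boxes,p0):
    def cost(v):
        p=[v[0],v[1],v[2]/50];e=0
        for c,m,roi in obs:
            s=sil(c,boxes,roi,p);e+=1-(s&m).sum()/(s|m).sum()
        return e
    best=min((minimize(cost,[p0[0],p0[1],50*(p0[2]+d)],method="Nelder-Mead",options=dict(initial_simplex=[[p0[0]+8,p0[1],50*(p0[2]+d)],[p0[0],p0[1]+8,50*(p0[2]+d)],[p0[0],p0[1],50*(p0[2]+d)+6],[p0[0]-6,p0[1]-6,50*(p0[2]+d)-5]])) for d in(-.1,.1)),key=lambda r:r.fun)
    return best.x/[1,1,50],best.fun
def back(c,px,z):
    m=camera_model(c);f=192/np.tan(np.radians(m["vertical_fov"]/2));R=np.array(m["R"]);C=-R.T@m["t"]
    d=R.T@np.array([(px[0]-m["cx"])/f,(px[1]-m["cy"])/f,1]);return C+d*(z-C[2])/d[2]
E
python3 - <<'E'
from fit import *
S=cv2.imread("pics/scene0.png")[:,:,::-1];T=cv2.imread("pics/top0.png")[:,:,::-1]
g=lambda i:cv2.cvtColor(np.ascontiguousarray(i),cv2.COLOR_RGB2GRAY)
print(g(T)[168:195:1,282:306]);
rois={"dock":{"scene":(278,196,338,250),"top":(184,160,230,206)},"stk":{"scene":(174,190,204,232),"top":(278,164,306,198)}}
pd=back("top",(206.5,184),8);ps=back("top",(294,179),44);print(pd,ps,back("scene",(187,206.5),44))
for n,b,p0 in(("dock",[(100,108,0,8)],[*pd[:2],-.3]),("dock2",[(100,108,0,8)]+[( 30,15,0,25)][:0],[*pd[:2],-.3]),("stk",[(78,52,0,12),(56,32,12,44)],[*ps[:2],.5])):
  for thr in(135,145):
    o=[(c,mask(I,rois[n[:4].rstrip('2')][c],thr),rois[n[:4].rstrip('2')][c]) for c,I in(("scene",S),("top",T))]
    for k in(o,o[:1],o[1:]):
        if n!="dock2":
            p,f=fit(k,b,p0);print(n,thr,[q[0] for q in k],np.round(p,3),round(f,3))
    vis=[]
    for c,m,roi in o:
        vis.append(int(m.sum()))
E
```

```text
[[112 112 112 112 112 112 112 115 110 110  81  72 107 114 113 115 113 113
  114 114 112 114 114 113]
 [112 113 113 113 115 114 115 110  80  71  91  87 105 112 113 111 114 111
  111 113 112 112 113 112]
 [114 112 113 114 109 111 107  79  91  82 131 153 112  95 109 113 113 113
  114 112 111 112 112 114]
 [112 112 113 116  81  68  76  81 130 145 181 245 224  88  97 112 114 113
  114 111 113 114 113 115]
 [113 111 113 102  81  67  90 146 183 237 255 255 255 201  98 107 111 111
  112 111 113 113 113 113]
 [110  98 109 105  99 150 187 240 255 254 250 249 254 255 133  98 110 113
  112 112 112 113 112 113]
 [119 101 134 207 136 241 255 255 250 248 247 247 250 255 223 111 104 110
  113 113 113 113 112 112]
 [140 211 198 177 159 255 254 249 247 248 250 250 251 255 253 143  99 109
  114 113 113 114 113 114]
 [100 186 187 195 226 220 253 249 249 253 255 249 243 255 255 224 112 106
  111 113 113 113 111 112]
 [ 72 180 176 164 217 162 253 251 254 232 133 113 114 149 255 254 138 101
  110 111 114 113 114 113]
 [ 90  98 175 170 161 206 226 254 255 179 119 130 128 118 204 255 202 106
  105 116 113 11
[... 2981 characters left out ...]
^^^^^^^^^^^^^^^^^^^^^^^^^^^^^^^^^^^^^^^^^^^^^^^^^^^^^^^^^^^^^^^^^^^^^^^^^^^^^^^^^^^^^^^^^^^^^^^^^^^^^^^^^^^^^^^^^^^^^^^^^^^^^^^^^^^^^^^^^^^^^^^^^^^^^^^^^^^^^^^^
    res = _minimize_neldermead(fun, x0, args, callback, bounds=bounds,
                               **options)
    fxcc = func(xcc)
    fx = function(np.copy(x), *(wrapper_args + args))
  File "fit.py", line 26, in cost
    s=sil(c,boxes,roi,p);e+=1-(s&m).sum()/(s|m).sum()
  File "fit.py", line 19, in sil
    q=(proj(c,box(p,*b))-[roi[0],roi[1]]+.5)*U-.5
       ~~~~^^^^^^^^^^^^^
  File "fit.py", line 6, in proj
    m=camera_model(c);f=192/np.tan(np.radians(m["vertical_fov"]/2))
ValueError: time passes only in moves, steps and waits
```

```bash
python3 - <<'E'
s=open("fit.py").read()
s=s.replace("def proj(","import functools\ncamera_model=functools.lru_cache(None)(camera_model)\ndef proj(",1)
s=s.replace("def box(p,sx,sy,z0,z1):","def box(p,sx,sy,z0,z1,ox=0,oy=0):").replace("for u in(-sx/2,sx/2) for v in(-sy/2,sy/2)","for u in(ox-sx/2,ox+sx/2) for v in(oy-sy/2,oy+sy/2)")
open("fit.py","w").write(s)
E
cat > run1.py <<'E'
from fit import *
S=cv2.imread("pics/scene0.png")[:,:,::-1].copy();T=cv2.imread("pics/top0.png")[:,:,::-1].copy()
rd={"scene":(278,196,338,250),"top":(184,160,230,206)};rs={"scene":(172,190,208,234),"top":(278,164,306,198)}
D=[(100,108,0,8)]
for s in(1,-1):D+=[(30,6,8,25,0,46*s),(30,15,20,25,0,41.5*s),(22,4,12,60,0,30*s),(28,2.5,8,48,0,19.2*s),(70,41,8,20)]
K=[(78,52,0,12),(56,32,12,44)]
def go(n,b,p0,roi,thr):
    o=[(c,mask(I,roi[c],thr),roi[c]) for c,I in(("scene",S),("top",T))]
    for k in(o,o[:1],o[1:]):
        p,f=fit(k,b,p0);print(n,thr,[q[0] for q in k],np.round(p,3),round(f,3))
for t in(135,145):go("dock",D,[592,174.5,-.34],rd,t);go("stk",K,[597,-152.5,.5],rs,t)
# plate1 top face only
for t in(225,235):go("plate",[(56,32,43.9,44)],[597,-152.5,.5],rs,t)
# disc centroid
for c,I,p in(("scene",S,(187,206.5)),("top",T,(294,179))):
    x,y=int(p[0])-7,int(p[1])-7;g=cv2.resize(cv2.cvtColor(I,cv2.COLOR_RGB2GRAY)[y:y+15,x:x+15],None,fx=8,fy=8,interpolation=cv2.INTER_CUBIC)
    n,l,st,ce=cv2.connectedComponentsWithStats((g<190).astype(np.uint8))
    k=l[60,60];q=(ce[k]+.5)/8-.5+[x,y];print(c,q,st[k],back(c,q,44))
E
python3 run1.py
```

```text
dock 135 ['scene', 'top'] [ 5.93203e+02  1.74045e+02 -3.49000e-01] 0.155
dock 135 ['scene'] [ 5.87559e+02  1.74337e+02 -3.38000e-01] 0.051
dock 135 ['top'] [ 5.95533e+02  1.75200e+02 -3.40000e-01] 0.022
stk 135 ['scene', 'top'] [ 5.94199e+02 -1.52978e+02  4.40000e-01] 0.451
stk 135 ['scene'] [ 5.84514e+02 -1.56935e+02  4.48000e-01] 0.305
stk 135 ['top'] [ 5.96260e+02 -1.51833e+02  4.36000e-01] 0.097
dock 145 ['scene', 'top'] [ 5.92678e+02  1.73880e+02 -3.40000e-01] 0.162
dock 145 ['scene'] [ 5.87613e+02  1.74231e+02 -3.35000e-01] 0.06
dock 145 ['top'] [ 5.95661e+02  1.75485e+02 -3.45000e-01] 0.029
stk 145 ['scene', 'top'] [ 5.93779e+02 -1.52571e+02  4.40000e-01] 0.493
stk 145 ['scene'] [ 5.84517e+02 -1.57003e+02  4.36000e-01] 0.335
stk 145 ['top'] [ 5.96313e+02 -1.51172e+02  4.61000e-01] 0.12
plate 225 ['scene', 'top'] [ 5.95922e+02 -1.52122e+02  4.42000e-01] 0.16
plate 225 ['scene'] [ 5.94654e+02 -1.52395e+02  4.41000e-01] 0.056
plate 225 ['top'] [ 5.97308e+02 -1.52026e+02  4.35000e-01] 0.063
plate 235 ['scene', 'top'] [ 5.96313e+02 -1.51926e+02  4.49000e-01] 0.174
plate 235 ['scene'] [ 5.94337e+02 -1.52310e+02  4.34000e-01] 0.061
plate 235 ['top'] [ 5.97209e+02 -1.52059e+02  4.19000e-01] 0.064
scene [186.33099008 205.86678875] [  24   35   60   47 2116] [ 594.34192058 -153.22784677   44.        ]
top [293.47058045 178.886512  ] [  34   39   44   41 1417] [ 598.34599845 -151.96562489   44.        ]
```

play_rows(moves=[[[0.0416,-0.0342,0],[0,0,0],-1],[[0.0416,-0.0342,0],[0,0,0],-1],[[0.0416,-0.0342,0],[0,0,0],-1],[[0.0416,-0.0342,0],[0,0,0],-1],[[0.0416,-0.0342,0],[0,0,0],-1],[[0.0416,-0.0342,0],[0,0,0],-1],[[0.0416,-0.0342,0],[0,0,0],-0.4],[[0.0416,-0.0342,0],[0,0,0],-0.4],[[0.0416,-0.0342,0],[0,0,0],-0.4],[[0.0416,-0.0342,0],[0,0,0],-0.4],[[0,0,0.018],[0,0,-9.8],-0.4],[[0,0,0.018],[0,0,-9.8],-0.4],[[0,0,0.018],[0,0,-9.8],-0.4],[[0,0,0.018],[0,0,-9.8],-0.4],[[0,0,0.018],[0,0,-9.8],-0.4],[[0,0,0.018],[0,0,-9.8],-0.4],[[0,0,0.018],[0,0,-9.8],-0.4],[[0,0,0.018],[0,0,-9.8],-0.4],[[0,0,0.018],[0,0,-9.8],-0.4],[[0,0,0.018],[0,0,-9.8],-0.4]], force=30)

```text
t: 3.5
eef_pos: [480.2, -150.5, 50.8]
ee_rot: [3.141, 0.0, 2.01]
force: [0.3, -0.7, -0.7]
opening: 0.7
grasp_force: 0.0
```

play_rows(moves=[[[0,0,0.02],[0,0,0],-0.34],[[0,0,0.015],[0,0,0],-0.34],[[0,0,0.006],[0,0,0],-0.34],[[0,0,0.003],[0,0,0],-0.34],[[0,0,0],[0,0,0],-0.34],[[0,0,0],[0,0,0],-0.34]])

```text
t: 4.25
eef_pos: [480.4, -150.5, 7.7]
ee_rot: [3.141, 0.0, 2.004]
force: [0.2, -0.6, 0.7]
opening: 0.667
grasp_force: 0.0
```

```bash
python3 - <<'E'
from cell import *
import cv2
s=observe();print(s["opening"],s["eef_pos"],s["force"])
a=get_image("scene")[:,:,::-1].copy();b=get_image("top")[:,:,::-1].copy()
cv2.imwrite("pics/g_s.png",a);cv2.imwrite("pics/g_t.png",b)
cv2.imwrite("pics/g.png",cv2.resize(a[120:240,150:310],(800,600),interpolation=cv2.INTER_CUBIC))
E
```

```text
0.6667152924602828 [ 480.36843125 -150.45667594    7.67990399] [ 0.15618561 -0.63764765  0.67047733]
```

play_rows(moves=[[[0,0,0.002],[0,0,0],-0.34],[[0,0,0],[0,0,0],-0.34]])

```text
t: 4.6
eef_pos: [480.0, -150.4, 5.2]
ee_rot: [-3.141, -0.0, 2.004]
force: [-0.8, -0.2, -0.7]
opening: 0.67
grasp_force: 0.0
```

play_rows(moves=[[[0,0,0.002],[0,0,0],-0.34],[[0,0,0],[0,0,0],-0.34]])

```text
t: 4.85
eef_pos: [480.0, -150.3, 3.1]
ee_rot: [-3.141, -0.0, 2.004]
force: [-0.4, 1.2, 0.1]
opening: 0.669
grasp_force: 0.0
```

play_rows(moves=[[[0,0,0.0015],[0,0,0],-0.34],[[0,0,0],[0,0,0],-0.34]])

```text
t: 5.1
eef_pos: [480.1, -150.3, 1.7]
ee_rot: [-3.141, -0.0, 2.004]
force: [0.2, 0.3, -0.3]
opening: 0.667
grasp_force: 0.0
```

View pics/g.png

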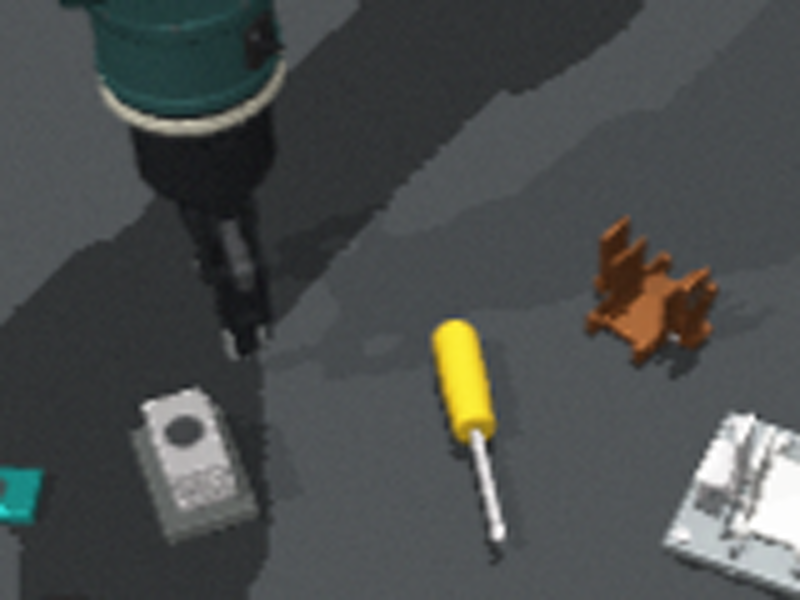

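The gripper stands clear of everything in front of the stack, its tips at crop (245,350) and its closing line parallel to the plate. No bench contact yet, so I keep probing.

play_rows(moves=[[[0,0,0.0015],[0,0,0],-0.34],[[0,0,0],[0,0,0],-0.34]])

```text
t: 5.35
eef_pos: [480.1, -150.3, 0.2]
ee_rot: [-3.141, -0.0, 2.004]
force: [0.2, -1.2, 0.4]
opening: 0.674
grasp_force: 0.0
```

play_rows(moves=[[[0,0,0.001],[0,0,0],-0.34],[[0,0,0],[0,0,0],-0.34]])

```text
t: 5.6
eef_pos: [480.1, -150.3, -0.8]
ee_rot: [-3.142, -0.0, 2.004]
force: [-0.9, -0.7, 0.4]
opening: 0.67
grasp_force: 0.0
```

play_rows(moves=[[[0,0,0.001],[0,0,0],-0.34],[[0,0,0],[0,0,0],-0.34]])

```text
t: 5.85
eef_pos: [480.1, -150.3, -1.8]
ee_rot: [-3.142, -0.0, 2.004]
force: [0.3, 0.5, 0.1]
opening: 0.67
grasp_force: 0.0
```

TCP is the shut-finger end, so at this opening the tips sit higher. I continue in 1 mm steps.

play_rows(moves=[[[0,0,0.0015],[0,0,0],-0.34],[[0,0,0],[0,0,0],-0.34]])

```text
t: 6.1
eef_pos: [480.1, -150.4, -3.3]
ee_rot: [-3.141, -0.0, 2.004]
force: [0.6, -0.0, -0.1]
opening: 0.669
grasp_force: 0.0
```

play_rows(moves=[[[0,0,0.001],[0,0,0],-0.34],[[0,0,0],[0,0,0],-0.34]])

```text
t: 6.35
eef_pos: [480.1, -150.3, -4.3]
ee_rot: [-3.142, -0.0, 2.004]
force: [-0.6, 0.1, -0.5]
opening: 0.668
grasp_force: 0.0
```

play_rows(moves=[[[0,0,0.001],[0,0,0],-0.34],[[0,0,0],[0,0,0],-0.34]])

```text
t: 6.6
eef_pos: [480.2, -150.4, -4.5]
ee_rot: [-3.141, 0.001, 2.004]
force: [-7.8, 2.9, 22.8]
opening: 0.677
grasp_force: 11.5
```

play_rows(moves=[[[0,0,0.001],[0,0,0],-0.34],[[0,0,0],[0,0,0],-0.34]])

```text
t: 6.85
eef_pos: [480.3, -150.4, -4.6]
ee_rot: [-3.141, 0.001, 2.004]
force: [-15.6, 3.4, 49.2]
opening: 0.672
grasp_force: 24.5
```

play_rows(moves=[[[0,0,-0.0363],[0,0,0],-0.7],[[0,0,-0.05],[0,0,0],-0.7],[[-0.0252,0.0522,0],[0,0,0],-0.7],[[-0.0253,0.0523,0],[0,0,0],-0.7],[[0,0,0.015],[0,0,0],-0.7],[[0,0,0],[0,0,0],-0.7]])

```text
t: 7.6
eef_pos: [594.8, -151.9, 63.6]
ee_rot: [-3.139, -0.002, 2.005]
force: [-0.7, 0.3, 0.3]
opening: 0.851
grasp_force: 0.0
```

```bash
python3 - <<'E'
from fit import *
s=observe();print(s["opening"],s["eef_pos"],s["ee_rot"][2],s["t"])
a=get_image("scene")[:,:,::-1].copy();b=get_image("top")[:,:,::-1].copy()
cv2.imwrite("pics/h_s.png",a);cv2.imwrite("pics/h_t.png",b)
y=s["ee_rot"][2];e=s["eef_pos"];d=np.array([np.sin(y),-np.cos(y),0])
tips=[e+[0,0,7]+k*d*s["opening"]*42.5 for k in(1,-1)]
o=[]
for c,i in(("scene",a),("top",b)):
    q=proj(c,tips);print(c,q)
    x0,y0=(150,165) if c=="scene" else (260,140)
    v=cv2.resize(i[y0:y0+65,x0:x0+60],(780*60//65//1,780),interpolation=cv2.INTER_CUBIC)[:,:]
    v=cv2.resize(i[y0:y0+75,x0:x0+50],(400,600),interpolation=cv2.INTER_CUBIC)
    for p in q:cv2.drawMarker(v,tuple(int(t) for t in (p-[x0,y0]+.5)*8),(0,0,255),0,14,1)
    for p in proj(c,box([596.2,-152.4,.437],56,32,36,44)):cv2.circle(v,tuple(int(t) for t in (p-[x0,y0]+.5)*8),3,(255,0,0),1)
    o.append(v)
cv2.imwrite("pics/h.png",np.hstack(o))
E
```

```text
0.8509748476001457 [ 594.83655004 -151.93891504   63.58720965] 2.004638058607935 7.6
scene [[188.83287889 209.65970127]
 [182.25223431 190.01890974]]
top [[289.71909677 169.80217193]
 [298.63582127 187.48793367]]
```

View pics/h.png

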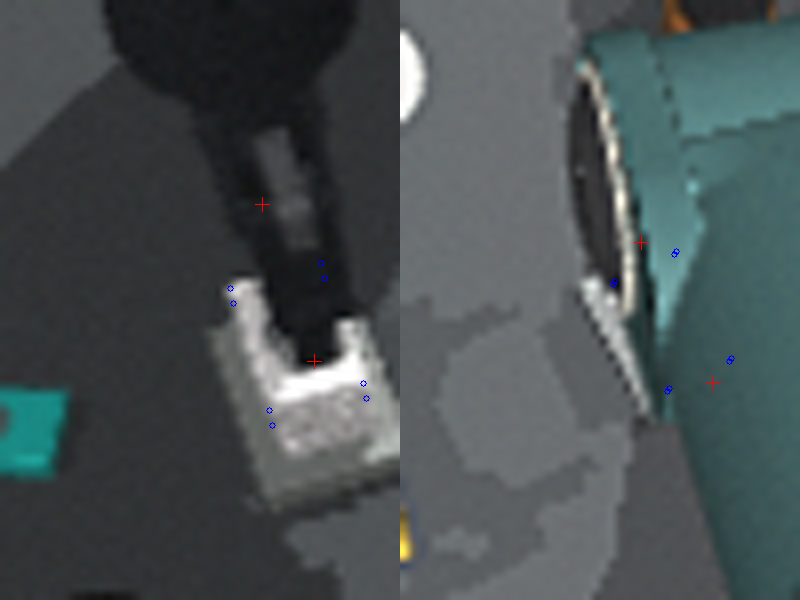

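play_rows(moves=[[[0,0,0.012],[0,0,0],-0.7],[[0,0,0.01],[0,0,0],-0.7],[[0,0,0],[0,0,0],-0.7],[[0,0,0],[0,0,0],-0.7]])

```text
t: 8.2
eef_pos: [596.2, -152.3, 43.1]
ee_rot: [-3.142, -0.0, 2.004]
force: [-0.3, 0.1, -0.4]
opening: 0.852
grasp_force: 0.0
```

play_rows(moves=[[[0,0,0.0078],[0,0,0],-0.7],[[0,0,0],[0,0,0],-0.7],[[0,0,0],[0,0,0],-0.5],[[0,0,0],[0,0,0],-0.4],[[0,0,0],[0,0,0],-0.2],[[0,0,0],[0,0,0],0],[[0,0,0],[0,0,0],0],[[0,0,0],[0,0,0],0]], force=30)

```text
t: 9.2
eef_pos: [596.3, -152.3, 35.6]
ee_rot: [3.141, 0.0, 2.004]
force: [-1.6, -0.5, 5.3]
opening: 0.64
grasp_force: 31.1
```

play_rows(moves=[[[0,0,-0.003],[0,0,0],0],[[0,0,-0.01],[0,0,0],0],[[0,0,-0.02],[0,0,0],0],[[0,0,-0.03],[0,0,0],0],[[0,0,-0.03],[0,0,0],0],[[0,0,0],[0,0,0],0]])

```text
t: 9.95
eef_pos: [597.5, -152.5, 131.8]
ee_rot: [3.138, 0.003, 2.004]
force: [-0.0, 0.3, -0.7]
opening: 0.639
grasp_force: 31.9
```

```bash
python3 - <<'E'
from fit import *
s=observe();print(s["opening"],s["eef_pos"],s["ee_rot"],s["t"],s["grasp_force"])
a=get_image("scene")[:,:,::-1].copy();b=get_image("top")[:,:,::-1].copy()
cv2.imwrite("pics/l_s.png",a);cv2.imwrite("pics/l_t.png",b)
o=[]
for c,i in(("scene",a),("top",b)):
    x0,y0=(155,165) if c=="scene" else (260,140)
    o.append(cv2.resize(i[y0:y0+75,x0:x0+50],(400,600),interpolation=cv2.INTER_CUBIC))
cv2.imwrite("pics/l.png",np.hstack(o))
E
```

```text
0.6391611844150155 [ 597.53694786 -152.53266851  131.78770434] [3.13823366e+00 3.08529443e-03 2.00415313e+00] 9.95 31.859716773033142
```

View pics/l.png

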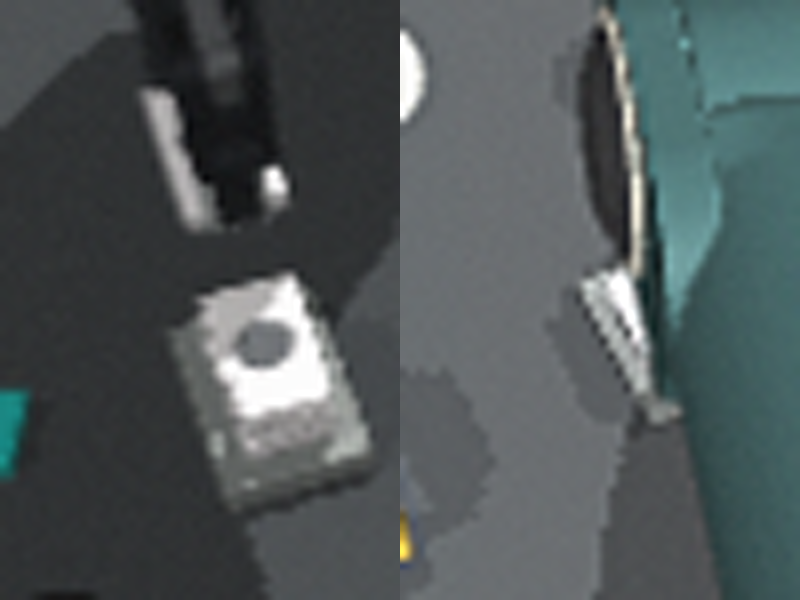

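Only the top plate is in the hand (crop left at (215,180)); the rest of the stack is undisturbed with plate2's disc at (265,343). Next I check the dock model against the first pictures.

```bash
python3 - <<'E'
from fit import *
o=[]
for c,f,(x0,y0),off in(("scene","scene0",(280,195),(-2,0)),("top","top0",(182,158),(1.2,0.3))):
    i=cv2.imread(f"pics/{f}.png");v=cv2.resize(i[y0:y0+60,x0:x0+50],(400,480),interpolation=cv2.INTER_CUBIC)
    p=[594.3+off[0],174.9+off[1],-.342]
    def ln(b,col):
        q=[tuple(int(t) for t in (k-[x0,y0]+.5)*8) for k in proj(c,box(p,*b))]
        for a in range(8):
            for d in(1,2,4):
                if not a&d:cv2.line(v,q[a],q[a|d],col,1)
    ln((100,108,0,8),(0,0,255));ln((62,36,13,13.1),(255,0,0))
    for s in(1,-1):ln((30,6,8,25,0,46*s),(0,160,0));ln((22,4,12,60,0,30*s),(255,0,255))
    o.append(v)
cv2.imwrite("pics/d.png",np.hstack(o))
E
```

```text
(no output)
```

View pics/d.png

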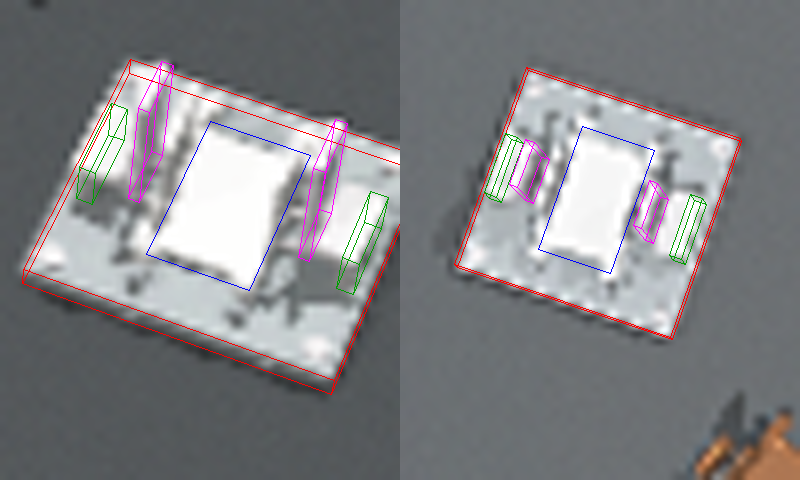

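The overlay fits in both views: base outline, hooks, tabs and pocket. I take the dock at (594.3, 174.9), heading -0.342, and carry the plate over.

play_rows(moves=[[[0.02,0.009,0],[0,0,0],0],[[0.0426,0.0194,0],[0,0,0],0],[[0.0426,0.0194,0],[0,0,0],0],[[0.0426,0.0194,0],[0,0,0],0],[[0.0426,0.0194,0],[0,0,0],0],[[0.0426,0.0194,0],[0,0,0],0],[[0.0426,0.0194,0],[0,0,0],0],[[0.0223,0.0102,0],[0,0,0],0],[[0,0,0.008],[0,0,8.88],0],[[0,0,0.015],[0,0,8.88],0],[[0,0,0.015],[0,0,8.88],0],[[0,0,0.015],[0,0,8.88],0],[[0,0,0.012],[0,0,8.88],0],[[0,0,0],[0,0,0],0],[[0,0,0],[0,0,0],0]])

```text
t: 11.92
eef_pos: [593.8, 175.7, 63.5]
ee_rot: [-3.141, -0.0, 1.234]
force: [-0.2, 0.4, -0.9]
opening: 0.639
grasp_force: 31.8
```

```bash
cat > ov.py <<'E'
from fit import *
import sys
tag=sys.argv[1]
s=observe();e=s["eef_pos"];print(s["opening"],e,s["ee_rot"],s["t"],s["grasp_force"],s["force"])
o=[]
for c,(x0,y0),off in(("scene",(280,180),(-2,0)),("top",(182,150),(1.2,.3))):
    i=get_image(c)[:,:,::-1].copy();cv2.imwrite(f"pics/{tag}_{c}.png",i)
    v=cv2.resize(i[y0:y0+75,x0:x0+50],(400,600),interpolation=cv2.INTER_CUBIC)
    def ln(b,p,col):
        q=[tuple(int(t) for t in (k-[x0,y0]+.5)*8) for k in proj(c,box(p,*b))]
        for a in range(8):
            for d in(1,2,4):
                if not a&d:cv2.line(v,q[a],q[a|d],col,1)
    p=[594.3+off[0],174.9+off[1],-.342]
    ln((100,108,8,8),p,(0,0,255));
    ln((56,32,e[2]+.4,e[2]+8.4),[e[0]+off[0],e[1]+off[1],s["ee_rot"][2]-np.pi/2],(255,0,0))
    for k in(1,-1):ln((22,4,12,60,0,30*k),p,(255,0,255))
    o.append(v)
cv2.imwrite(f"pics/{tag}.png",np.hstack(o))
E
python3 ov.py c1
```

```text
0.6388376127407853 [593.84043387 175.65922357  63.51243195] [-3.14128342e+00 -1.92180128e-04  1.23364591e+00] 11.925 31.848610639572144 [-0.2073868   0.37943769 -0.90808147]
```

View pics/c1.png

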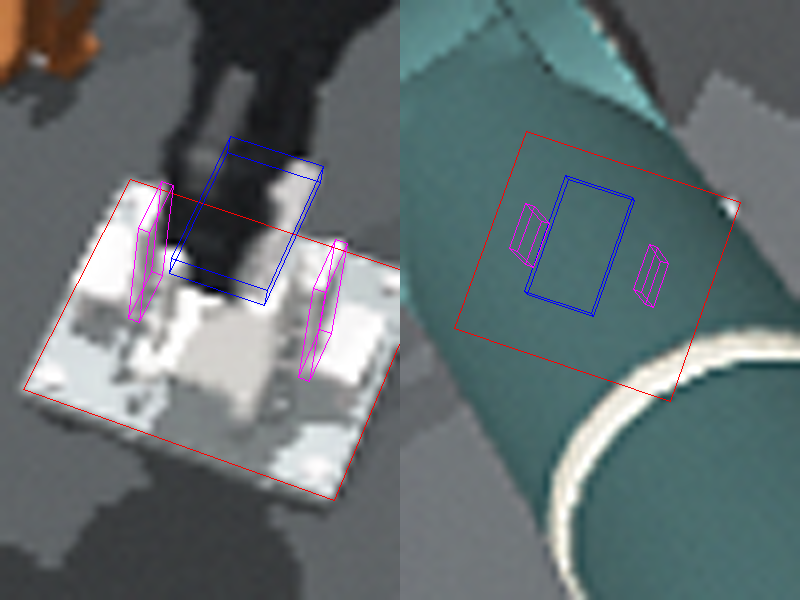

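play_rows(moves=[[[-0.0006,0.0007,0.006],[0,0,0.3],0],[[0,0,0.008],[0,0,0],0],[[0,0,0.006],[0,0,0],0],[[0,0,0.005],[0,0,0],0],[[0,0,0],[0,0,0],0]])

```text
t: 12.65
eef_pos: [594.3, 174.2, 37.8]
ee_rot: [-3.141, 0.0, 1.224]
force: [0.6, 0.8, -0.4]
opening: 0.641
grasp_force: 31.9
```

play_rows(moves=[[[0,0,0.005],[0,0,0],0],[[0,0,0.005],[0,0,0],0],[[0,0,0],[0,0,0],0]])

```text
t: 13.02
eef_pos: [594.3, 174.1, 27.8]
ee_rot: [-3.141, 0.0, 1.224]
force: [0.0, 0.7, 0.0]
opening: 0.639
grasp_force: 31.9
```

play_rows(moves=[[[0.0006,0,0.004],[0,0,-0.3],0],[[0,0,0.004],[0,0,0],0],[[0,0,0.003],[0,0,0],0],[[0,0,0],[0,0,0],0]])

```text
t: 13.52
eef_pos: [594.6, 174.7, 17.0]
ee_rot: [-3.141, 0.0, 1.229]
force: [-0.6, 0.8, -0.1]
opening: 0.64
grasp_force: 31.9
```

play_rows(moves=[[[0,0,0.002],[0,0,0],0],[[0,0,0.001],[0,0,0],0],[[0,0,0],[0,0,0],0]])

```text
t: 13.9
eef_pos: [594.8, 174.7, 14.2]
ee_rot: [-3.141, 0.0, 1.229]
force: [-0.5, 0.9, -0.8]
opening: 0.644
grasp_force: 31.9
```

play_rows(moves=[[[0,0,0.001],[0,0,0],0],[[0,0,0],[0,0,0],0]])

```text
t: 14.15
eef_pos: [594.8, 174.7, 13.3]
ee_rot: [-3.142, -0.0, 1.229]
force: [0.5, 0.5, -0.6]
opening: 0.644
grasp_force: 31.9
```

play_rows(moves=[[[0,0,0.0007],[0,0,0],0],[[0,0,0],[0,0,0],0]])

```text
t: 14.4
eef_pos: [594.8, 174.7, 12.7]
ee_rot: [3.142, -0.0, 1.229]
force: [-0.6, -1.4, 2.0]
opening: 0.641
grasp_force: 32.1
```

Light contact at the expected height, so the plate is down. I open and back off.

play_rows(moves=[[[0,0,0],[0,0,0],-0.4],[[0,0,0],[0,0,0],-0.5],[[0,0,0],[0,0,0],-0.55],[[0,0,0],[0,0,0],-0.55],[[0,0,-0.005],[0,0,0],-0.55],[[0,0,-0.02],[0,0,0],-0.55],[[0,0,-0.04],[0,0,0],-0.7],[[0,0,-0.05],[0,0,0],-1],[[0,0,-0.05],[0,0,0],-1]])

```text
t: 15.52
eef_pos: [594.6, 174.8, 180.7]
ee_rot: [3.141, -0.001, 1.23]
force: [0.3, -0.4, 0.1]
opening: 0.998
grasp_force: 0.0
```

play_rows(moves=[[[0,0,0],[0,0,-10],-1],[[0,0,0],[0,0,-10],-1],[[0,0,0],[0,0,-10],-1],[[0,0,0],[0,0,-10],-1],[[0,0,0],[0,0,-10],-1],[[0,0,0],[0,0,-10],-1],[[0,0,0],[0,0,-10],-1],[[0,0,0],[0,0,-10],-1],[[0,0,0],[0,0,-10],-1],[[0,0,0],[0,0,0],-1]])

```text
t: 16.77
eef_pos: [594.9, 174.6, 178.7]
ee_rot: [3.141, 0.001, 2.799]
force: [-0.2, -0.8, 0.6]
opening: 1.003
grasp_force: 0.0
```

```bash
python3 ov.py c2
```

```text
1.002546222371663 [594.8917689  174.57421194 178.66162972] [3.14119081e+00 5.83963439e-04 2.79903212e+00] 16.775 0.0 [-0.21422089 -0.8139798   0.59520689]
```

View pics/c2.png

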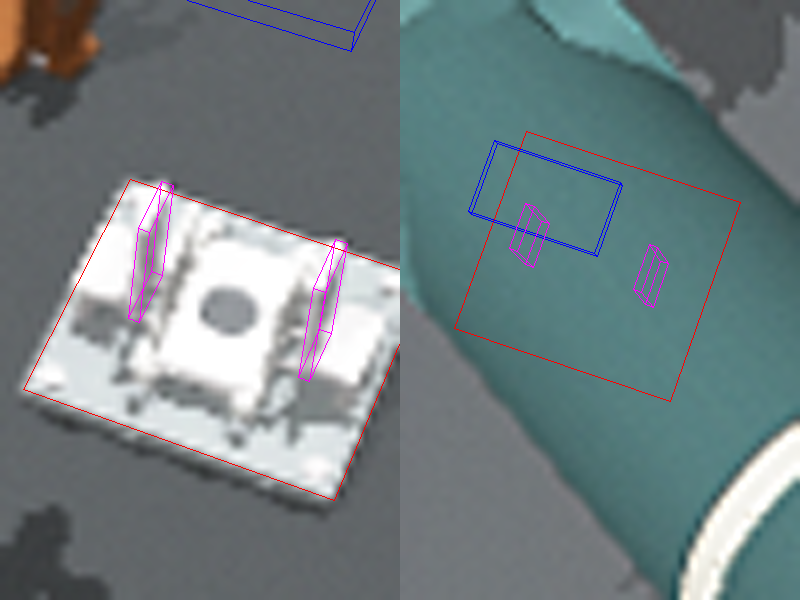

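The plate lies seated in the pocket, its disc at crop (229,309), with the cassette still latched. I descend onto the catches.

play_rows(moves=[[[0,0,0.03],[0,0,0],-1],[[0,0,0.04],[0,0,0],-1],[[0,0,0.03],[0,0,0],-1],[[0,0,0.02],[0,0,0],-1],[[0,0,0.015],[0,0,0],-1],[[0,0,0.01],[0,0,0],-1],[[0,0,0],[0,0,0],-1]])

```text
t: 17.75
eef_pos: [594.7, 174.8, 32.4]
ee_rot: [-3.141, -0.0, 2.8]
force: [-0.1, -0.3, -0.3]
opening: 1.0
grasp_force: 0.0
```

play_rows(moves=[[[0,0,0.0042],[0,0,0],-0.8],[[0,0,0],[0,0,0],-0.6],[[0,0,0],[0,0,0],-0.5],[[0,0,0],[0,0,0],-0.4],[[0,0,0],[0,0,0],-0.3],[[0,0,0],[0,0,0],-0.2],[[0,0,0],[0,0,0],-0.1],[[0,0,0],[0,0,0],0],[[0,0,0],[0,0,0],0.1],[[0,0,0],[0,0,0],0.1]], force=45)

```text
t: 19.0
eef_pos: [595.3, 174.9, 29.8]
ee_rot: [3.141, 0.001, 2.8]
force: [-6.9, -3.6, 22.9]
opening: 0.553
grasp_force: 42.6
```

play_rows(moves=[[[0,0,-0.001],[0,0,0],0.1],[[0,0,-0.002],[0,0,0],0.1],[[0,0,-0.003],[0,0,0],0.1],[[0,0,0],[0,0,0],0.1]])

```text
t: 19.5
eef_pos: [594.8, 174.7, 34.4]
ee_rot: [3.142, -0.0, 2.8]
force: [0.7, 0.7, -2.8]
opening: 0.544
grasp_force: 46.7
```

The wrist shows about 3 N down, which is the cassette's weight, so it is free of the dock. I lift smoothly.

play_rows(moves=[[[0,0,-0.003],[0,0,0],0.1],[[0,0,-0.006],[0,0,0],0.1],[[0,0,-0.01],[0,0,0],0.1],[[0,0,-0.014],[0,0,0],0.1],[[0,0,-0.016],[0,0,0],0.1],[[0,0,-0.016],[0,0,0],0.1],[[0,0,-0.016],[0,0,0],0.1],[[0,0,-0.016],[0,0,0],0.1],[[0,0,-0.014],[0,0,0],0.1],[[0,0,-0.012],[0,0,0],0.1],[[0,0,-0.008],[0,0,0],0.1],[[0,0,-0.005],[0,0,0],0.1],[[0,0,-0.002],[0,0,0],0.1],[[0,0,0],[0,0,0],0.1],[[0,0,0],[0,0,0],0.1],[[0,0,0],[0,0,0],0.1],[[0,0,0],[0,0,0],0.1],[[0,0,0],[0,0,0],0.1]])

```text
t: 21.75
eef_pos: [594.8, 174.8, 172.4]
ee_rot: [3.142, -0.0, 2.8]
force: [0.1, 0.4, -2.8]
opening: 0.544
grasp_force: 46.7
```

```bash
python3 - <<'E'
from cell import *
import cv2
s=observe();print(s["eef_pos"],s["ee_rot"],s["force"],s["opening"],s["grasp_force"])
a=get_image("scene")[:,:,::-1]
cv2.imwrite("pics/f.png",cv2.resize(a[130:250,170:330],(800,600),interpolation=cv2.INTER_CUBIC))
E
```

```text
[594.77607122 174.75733982 172.3760619 ] [ 3.14155372e+00 -7.90733892e-05  2.80010671e+00] [ 0.07215275  0.43648035 -2.8138347 ] 0.543733054368407 46.73135697841644
```

View pics/f.png

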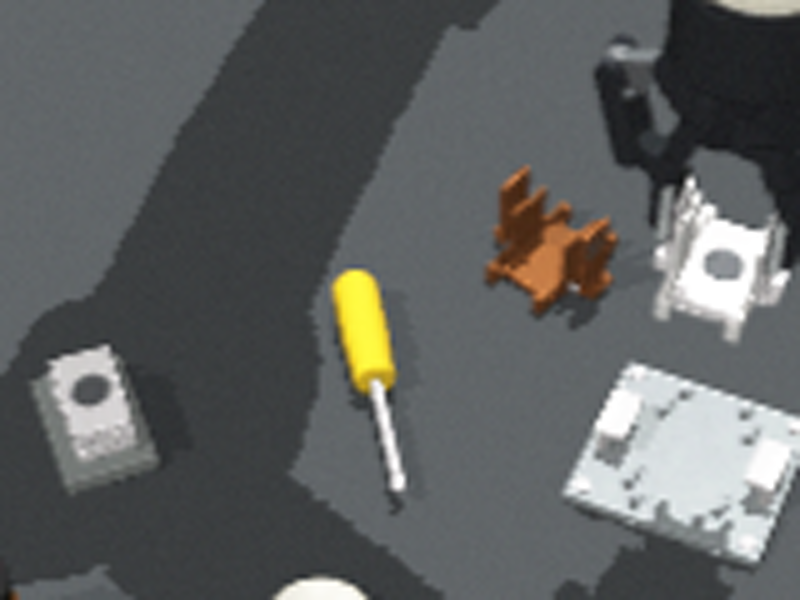

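The cassette hangs level from its pinched catches, with the plate's disc at crop (725,265). The dock is empty and the stack is intact. I hand in.

```bash
python3 -c "
from cell import *
print(hand_in())"
```

```text
the job is handed in; nothing more can be done
None
```

The job is handed in: only the top plate was moved; it lies flat in the white cassette, which I hold level by its pinched catches about 15 cm above the bench, off the dock, at t ≈ 22 s; no verdict was returned.

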